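Clear the UV viewing table and hold its sprung shield at the working angle

ROBOT

A 6-joint arm with a two-finger parallel gripper is mounted at the origin on a cart in front of the work surface, level with it; the furniture and walls round the work are solid. World frame = base frame: x ahead of the robot, y to its left, z up, the work surface at z = 0. Lengths are in m, angles in rad, forces in N, time in s.
With the tool pointing down it reaches from about 0.35 to 0.975 m from the base axis. Payload 4.9 kg.
Tool frame: the origin (TCP) lies at the very end of the fingers, on their centre line; the grasp point (between the pads) lies 19 mm behind it (manip.hold_point_z is the distance from the TCP to the grasp point, in m); z points along the fingers, x is the direction in which the jaws open and shut, and the axes are right-handed (so a half turn about z gives the same grasp; the last joint's range is limited). The gripper opens to 85 mm and grips with 20 to 120 N. Pads are 22 mm wide; open, the fingers measure 114 mm over their backs; the gripper's body (76 mm by 85 mm) begins 54 mm behind the grasp point. The pads swing forward as they close: fully open they stand 13 mm farther back than shut.
Start: joints at [1.045, 0.053, 1.613, -0, 1.476, -0.119], TCP at [0.247, 0.574, 0.231] pointing down, gripper open.
Joint ranges: [-3.01, 3.01], [-1.01, 2.22], [0.06, 2.58], [-1.02, 4.17], [0.09, 2.62], [-3.14, 3.14]. Speed limits (rad/s): [2.57, 2.57, 3.14, 3.14, 3.14, 3.14].

INTERFACE

Orientations are given as a unit quaternion [w, x, y, z].
In Python, from plant import manip gives the robot as it stands.
- The arm moves only by the shell command python3 -m handwheel 'ROWS' [OPENING]. ROWS is JSON, a list of rows, each an object of numbers: "dx", "dy", "dz": the shift along the tool's x, y, z in m; "ax", "ay", "az": the turn, a rotation vector about the tool's x, y, z in rad. In form: [{"dx": .., "dy": .., "dz": .., "ax": .., "ay": .., "az": ..}, ...]. A call has 1 to 5 rows; each row is the pose to reach, as a shift and turn from the pose commanded when the call began, along the tool's axes at that moment; what a row does not reach only later rows make up. A row lasts 1/8 s, in which the tool goes at most 62.5 mm and 10.7 degrees, less where a joint would pass 70% of its speed; a pose out of reach is approached as far as the arm can. A call with a gripper value outside its range is refused whole. OPENING is the closure in counts, from 0 (fully open) to 255 (shut), set as the call begins (- or left out, the last holds). The fingers move at their own pace and stop on an object; the grip force is fixed at half the most. Time passes only in rows, so rows that repeat a pose let the fingers close. It gives the time, the measured TCP pose, the force and the opening at its end, in the units of the state.
- manip.state(): the state, without advancing time (a new reading comes with each control period).
- manip.grab_frame(name): name is "scene" or "side" or "wrist"; returns a dict with "image" (480x640x3 uint8, blue, green, red), "z_map" (480x640 float32, m along the optical axis (not along the pixel's ray), 0 where there is no reading), "K" (3x3 intrinsics, pixels), "xyz" and "rotation" of the camera in the world. Camera axes: x right, y up, looking along -z (the intrinsics and any distortion apply to the point x, -y, -z); pixel columns grow to the right and rows downward; lengths in m; the calibration is good to about 2 mm. A picture is of the moment at which its call begins.
- manip.job_done(): hands the job in, once; it reports no verdict.
The state is a dict: "time": time; "joint_pos": joint angles; "joint_vel": joint speeds; "joint_efforts": joint torques, N m; "tool_pos": TCP position; "tool_rot": TCP orientation; "contact_force": force on the tool from outside, world axes, zero at the start; "ft_torque": the same for the moment, N m; "gripper_width": opening from 0.0 (shut) to 1.0 (fully open).
Only numpy, scipy, OpenCV 4.12 (cv2) and the standard library are available. Lean on these libraries where they do the work, as an engineer would, in place of code of your own. Each camera call takes 0.05 s, during which the arm holds its last target.

TASK

A colleague needs to reach under the amber shield of the white UV viewing table, and the shield springs shut unless someone holds it. First take the rejected vial that was left standing on the shield and drop it into the red reject bin, letting it go low because it is glass; then lift the shield by its bow handle until its red pointer lines up with the green index on the quadrant, without swinging far past it, and finish holding it there: the program ends with the gripper still holding the shield up. Leave the other things on the bench, the dish under the shield and the index setting alone.

Things in the scene. Friction and masses are not known exactly. Their poses are not given: they have to be found in the camera images.
- uv_table: white bench instrument (fixed), 220 mm deep (x), 210 wide (y), 70 high; origin at the centre of its underside; -x side is the front, roughly towards the robot (yaw varies), z up. Dark window 21 mm below its rim, covered by the amber shield. Quadrant (aluminium arc, radius 110 mm about the hinge line, graduated every 5 degrees to 50) on its right side at y -108 to -112, up to 165 mm high
- shield (a joint): angle of the amber shield about its hinge, rad: 0 = shut (level), grows as the front edge rises, to 1.2. A spring and the shield's weight pull it shut: about 2 N upward at the handle starts it, 3 to 6 N holds it at 0.45 to 0.75 rad; it falls shut if let go
- shield_hinge (a point): middle of the shield's hinge line, at the far (+x) edge of the uv_table, 74 mm above the worktop; the hinge line runs along the y axis of the uv_table
- shield_handle (a point): centre of the aluminium bow handle's bar at the shield's front: round, 12 mm thick, parallel to the hinge line (uv_table y), straight and clear for 70 mm between two posts, underside 32 mm above the shield. Shut: 192 mm in front (-x of uv_table) of the hinge line and 40.5 mm above it; moves on an arc about it. The bar can turn between fingers that close on it from front and back
- shield_pointer (a point): tip region of the red pointer (20 x 18 x 3 mm blade) on the right (-y) edge of the shield, 126 mm from the hinge line in the plane of the shield; its axes turn with the shield (x runs towards the hinge)
- index (a joint): setting of the green index arm on the quadrant, rad, same zero and sense as joint shield: the pointer lines up with the index when both joints read the same. Set between 0.45 and 0.75 before each run, held by a clamped nut; not to be moved
- index_tip (a point): middle of the green blade (22 x 18 x 3 mm) at the end of the index arm, 126 mm from the hinge line and just outside (-y of) the red pointer's path; its axes turn with the index arm (x runs towards the hinge)
- vial_center (a point): centre, half-way up, of the rejected glass vial: round, 23 mm diameter, 56 mm tall, white cap, brown-orange contents, 20 g; stands upright at first on the shut shield (shield top 76.5 mm above the worktop), 75 mm or more behind the handle
- reject_bin: red open-topped stacking bin, loose, 0.3 kg, 110 mm (its x) by 145 mm (its y), inner floor 4 mm up, walls 3 mm thick, sides and back 70 mm high, the front (-x side, towards the robot) 46 mm high; origin at the centre of its underside, z up
- sample_dish: covered clear dish, 61 mm diameter, 16 mm high, loose on the window under the shield; leave alone; origin at the centre of its underside
- amber_jar: amber jar with a black lid, 56 mm diameter, 75 mm high, loose bystander; origin at the centre of its underside
- timer: small white bench timer, 59 x 64 x 18 mm, loose bystander; origin at the centre of its underside
- slide_box: white box of glass slides, 30 x 82 x 28 mm, loose bystander; origin at the centre of its underside
Not all that is in view belongs to the job. Leave any black look-alike of the part that bears vial_center alone.

How it is judged:
On the way, in this order (a step that is already met when the one before it is completed fails the run):
1. the rejected vial lies in the reject bin, released, with the shield still shut (x of vial_center in the frame of reject_bin between -0.053 and 0.053 m and y of vial_center in the frame of reject_bin between -0.07 and 0.07 m and z of vial_center in the frame of reject_bin below 0.042 m and contact force between reject_vial and the fingers below 0.05 N and value of joint shield below 0.05 rad), for 0.2 s.
2. the gripper holds the shield at the index (angle between the x axis of shield_pointer and the x axis of index_tip, either way round below 0.07 rad and contact force between the fingers and uv_table above 1 N and distance between the grasp point and shield_handle below 0.05 m), for 0.5 s.
At the end, for the whole second after the job is handed in: The fingers hold the shield at its handle (more than 1 N), still, with its pointer within 4 degrees of the index, through the last second; the rejected vial lies inside the upright reject bin (all of step 2 and velocity of joint shield between -0.08 and 0.08 rad/s and x of vial_center in the frame of reject_bin between -0.053 and 0.053 m and y of vial_center in the frame of reject_bin between -0.07 and 0.07 m and z of vial_center in the frame of reject_bin below 0.042 m and angle between reject_bin's own z axis and vertical below 0.1 rad); the arm keeps its last pose, push and grip.
It fails at once if the shield is lifted while the vial is not in the bin (value of joint shield above 0.1 rad and not (horizontal distance between vial_center and reject_bin below 0.09 m and height (world z) of vial_center below 0.06 m)).
It fails at once if the pointer swings more than 10 degrees past the index (z of shield_pointer in the frame of index_tip above 0.022 m).
It fails at once if the glass vial is dropped from a height or thrown (faster than 1.5 m/s) (linear speed of reject_vial above 1.5 m/s).
It fails at once if the index setting is moved (distance of index_tip from where it was at the start of the episode above 0.008 m).
It fails at once if the dish under the shield, a bystander or the bin is pushed about (distance of any of amber_jar, timer, slide_box from where it was at the start of the episode above 0.03 m or distance of sample_dish from where it was at the start of the episode above 0.015 m or distance of reject_bin from where it was at the start of the episode above 0.05 m).
It also fails if it takes over 58 s, if anything falls off the work surface, if the arm or the gripper's body presses on something with over 40 N, if the wrist force passes 120 N, or if a joint passes its speed limit or range.

## Working session

There is one attempt and no reset: what is moved stays moved. The work goes in short steps, Python scripts to look and compute and a shell command to move; the robot and the scene stay as the last step left them, time stands still between calls to the robot, and variables do not carry over. Pictures are saved under pics/ and viewed, and the job is handed in when it is done.

```bash
ls; mkdir -p pics; python3 - <<'E'
from plant import manip
import cv2
print(manip.state())
for n in ["scene","side","wrist"]:
    f=manip.grab_frame(n); cv2.imwrite(f"pics/a_{n}.png",f["image"]); print(n,f["K"],f["xyz"],f["rotation"])
E
```

```text
pics
{'time': 0.0, 'joint_pos': array([ 1.04496970e+00,  5.33655198e-02,  1.61428367e+00, -1.10142445e-05,
        1.47600434e+00, -1.18976628e-01]), 'joint_vel': array([-2.39189351e-03, -3.67779869e-04,  2.97233804e-04,  1.38256953e-05,
       -6.48693240e-04,  3.75906962e-04]), 'joint_efforts': array([-1.09400153e-03, -3.93686914e+01, -3.70174491e+01, -2.15671839e-04,
        7.05293191e-03, -7.60862413e-07]), 'tool_pos': array([0.24699952, 0.57344688, 0.23006382]), 'tool_rot': array([ 4.65130561e-04,  8.35378947e-01,  5.49673496e-01, -9.19503470e-04]), 'contact_force': array([-0.23820148, -0.652476  , -0.52996488]), 'ft_torque': array([-0.02321522, -0.00635993, -0.00459007]), 'gripper_width': 1.00167451559157}
scene [[576.64739582   0.         320.55799159]
 [  0.         576.64739582 236.33093221]
 [  0.           0.           1.        ]] [-0.22532586 -0.81245116  1.06785776] [ 0.85581186  0.36866416 -0.14596419 -0.33221567]
side [[436.15061419   0.         319.6922428 ]
 [  0.         436.15061419 239.40500829]
 [  0.           0.           1.        ]] [ 0.08265238 -0.79939922  0.76456576] [ 0.87891448  0.4175511  -0.10425515 -0.20564845]
wrist [[340.69296397   0.         321.41174064]
 [  0.         340.69296397 238.70154676]
 [  0.           0.           1.        ]] [0.17896986 0.60306735 0.37268626] [ 0.82605327 -0.12560338 -0.08105329  0.54340606]
```

View pics/a_scene.png

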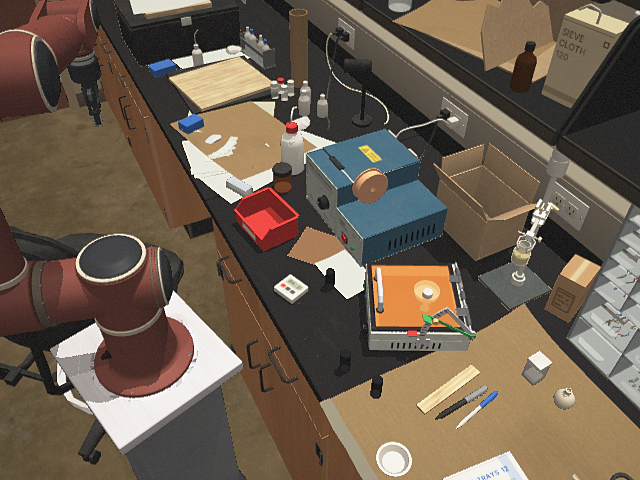

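View pics/a_side.png

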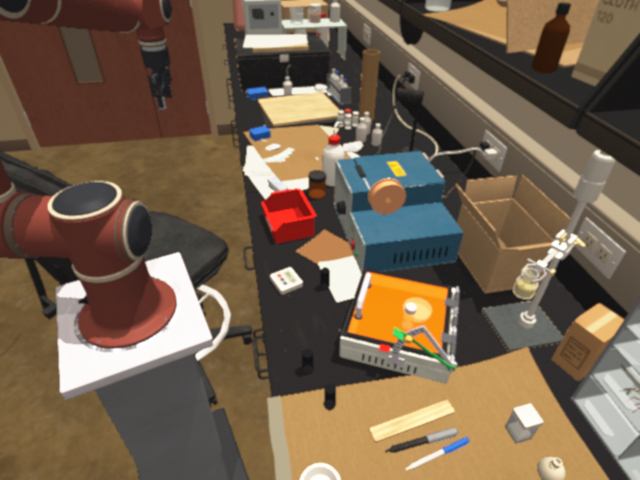

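View pics/a_wrist.png

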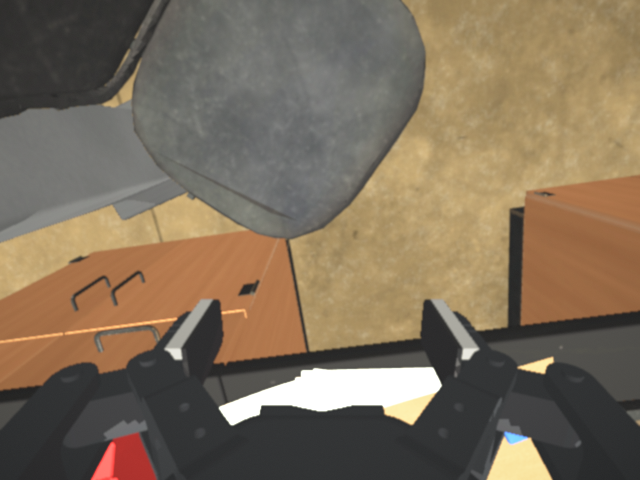

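```bash
cat > h.py <<'E'
import numpy as np, cv2
from plant import manip
from scipy.spatial.transform import Rotation as R
def rot(q): return R.from_quat([q[1],q[2],q[3],q[0]])
def ray(f,u,v):
    K=f["K"]; d=np.array([(u-K[0,2])/K[0,0],-(v-K[1,2])/K[1,1],-1.]); return rot(f["rotation"]).as_matrix()@d
def onz(f,u,v,z):
    d=ray(f,u,v); o=np.array(f["xyz"]); return o+d*(z-o[2])/d[2]
def pt(f,u,v):
    return np.array(f["xyz"])+ray(f,u,v)*f["z_map"][int(round(v)),int(round(u))]
def cloud(f):
    K=f["K"]; v,u=np.mgrid[:480,:640]; z=f["z_map"]
    P=np.stack([(u-K[0,2])/K[0,0]*z,-(v-K[1,2])/K[1,1]*z,-z],-1)
    return P@rot(f["rotation"]).as_matrix().T+np.array(f["xyz"])
def proj(f,p):
    q=rot(f["rotation"]).as_matrix().T@(np.array(p)-f["xyz"]); K=f["K"]
    return K[0,0]*q[0]/-q[2]+K[0,2], K[1,1]*(-q[1])/-q[2]+K[1,2]
def crop(f,name,u0,v0,u1,v1,s):
    cv2.imwrite(f"pics/{name}.png",cv2.resize(f["image"][v0:v1,u0:u1],None,fx=s,fy=s,interpolation=cv2.INTER_CUBIC))
E
python3 - <<'E'
from h import *
f=manip.grab_frame("scene"); crop(f,"b_scene",350,250,490,360,5)
np.set_printoptions(precision=4,suppress=True)
g=manip.grab_frame("side"); crop(g,"b_side",330,260,480,380,5)
E
```

```text
(no output)
```

View pics/b_scene.png

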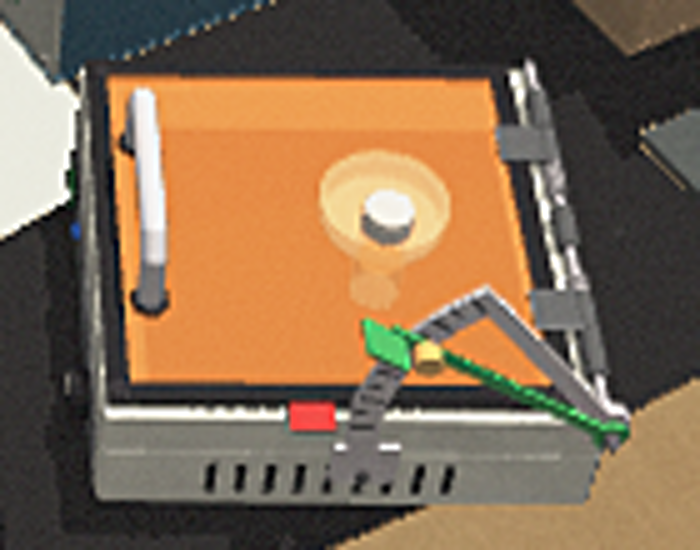

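View pics/b_side.png

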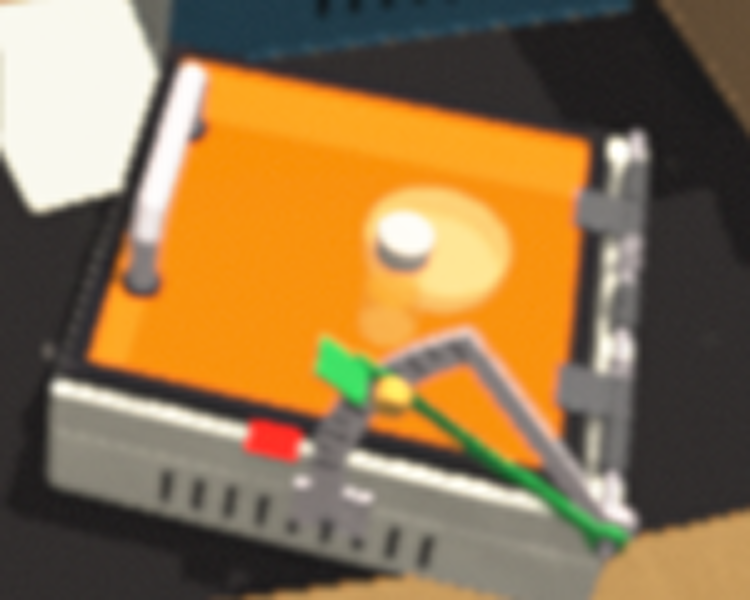

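```bash
python3 - <<'E'
from h import *
np.set_printoptions(precision=4,suppress=True)
f=manip.grab_frame("scene"); g=manip.grab_frame("side")
print("cap scene ray",onz(f,350+388/5,250+203/5,.1325),"base",onz(f,350+373/5,250+292/5,.0765))
print("cap side",onz(g,330+405/5,260+232/5,.1325), pt(f,427,290),pt(g,411,306))
def blob(im,lo,hi,roi):
    h=cv2.cvtColor(im,cv2.COLOR_BGR2HSV); m=cv2.inRange(h,np.array(lo),np.array(hi)); k=np.zeros_like(m);u0,v0,u1,v1=roi;k[v0:v1,u0:u1]=255
    return m&k
for n,F,roi in(("scene",f,(360,255,490,360)),("side",g,(335,265,480,385))):
    C=cloud(F); im=F["image"]
    # handle: points in z .105-.122 
    m=np.zeros((480,640),bool);u0,v0,u1,v1=roi;m[v0:v1,u0:u1]=1
    hm=m&(C[...,2]>.100)&(C[...,2]<.125)
    lab=cv2.connectedComponentsWithStats(hm.astype(np.uint8))
    for i in range(1,lab[0]):
        if lab[2][i,4]>25:
            P=C[lab[1]==i]; c=P.mean(0); w=np.linalg.svd(P-c)[2][0]; t=(P-c)@w
            print(n,"z.1-.125 comp",lab[2][i],c,w,t.min(),t.max(),P[:,2].max())
    a=blob(im,(5,150,150),(22,255,255),roi)>0
    P=C[a&(C[...,2]>.06)&(C[...,2]<.09)]
    r=cv2.minAreaRect((P[:,:2]*1000).astype(np.float32)); print(n,"shield rect mm",r, np.median(P[:,2]))
    gm=blob(im,(50,120,80),(80,255,255),roi)>0
    Q=C[gm]; print(n,"green",gm.sum(),Q[:,2].max(), Q[np.argmax(Q[:,2])])
    rm=(blob(im,(0,180,120),(3,255,255),roi)|blob(im,(175,180,120),(180,255,255),roi))>0
    v,u=np.nonzero(rm);print(n,"red",rm.sum(),u.mean(),v.mean(),np.median(C[rm],0))
for n,F,roi in(("scene",f,(225,180,305,255)),("side",g,(255,185,320,245))):
    C=cloud(F);im=F["image"]
    rm=(blob(im,(0,150,60),(5,255,255),roi)|blob(im,(174,150,60),(180,255,255),roi))>0
    P=C[rm&(C[...,2]>0)&(C[...,2]<.09)]; print(n,"bin zmax",np.percentile(P[:,2],[2,50,98]))
    T=P[P[:,2]>.063]; r=cv2.minAreaRect((T[:,:2]*1000).astype(np.float32)); print(" upper rim",r,cv2.boxPoints(r))
    r=cv2.minAreaRect((P[:,:2]*1000).astype(np.float32)); print(" all",r,cv2.boxPoints(r))
E
```

```text
cap scene ray [ 0.5051 -0.3644  0.1325] base [ 0.5033 -0.3669  0.0765]
cap side [ 0.506  -0.3674  0.1325] [ 0.507  -0.3615  0.1306] [ 0.5062 -0.367   0.133 ]
scene z.1-.125 comp [375 268   9  38 202] [ 0.4493 -0.2763  0.1161] [-0.6789 -0.7314 -0.0643] -0.0595656540298631 0.04418555567005175 0.12437071581396208
scene z.1-.125 comp [421 294  11  12  80] [ 0.4966 -0.3701  0.1129] [-0.4285  0.6906  0.5826] -0.01306387262296384 0.014377678211775463 0.12475961757003196
scene z.1-.125 comp [455 320  13   9  46] [ 0.5009 -0.4605  0.1121] [ 0.5064 -0.4565 -0.7316] -0.017716462683031498 0.017724495392716852 0.12429349235549214
scene z.1-.125 comp [422 322   9   7  34] [ 0.4489 -0.4116  0.1063] [-0.6205  0.5936 -0.5124] -0.009039555492350585 0.009375209571595705 0.11506374670604047
scene z.1-.125 comp [441 322  17   8  50] [ 0.4781 -0.4461  0.112 ] [ 0.6074 -0.5739 -0.5493] -0.020549811309573247 0.021318026486511505 0.12487900417148301
scene shield rect mm ((517.9243774414062, -321.00701904296875), (190.4603729248047, 183.24447631835938), 46.792762756347656) 0.0758088323700179
scene green 147 1
[... 1306 characters left out ...]
[[407.0207  67.7861]
 [508.1304  53.8181]
 [530.4735 215.5517]
 [429.3638 229.5198]]
 all ((484.2821960449219, 176.39585876464844), (236.5867919921875, 163.67617797851562), 81.96918487548828) [[386.7205  70.6958]
 [548.7914  47.8293]
 [581.8439 282.0959]
 [419.7729 304.9624]]
side bin zmax [0.0013 0.0319 0.0709]
 upper rim ((475.95550537109375, 136.9394073486328), (157.71934509277344, 96.364013671875), 78.986083984375) [[413.595   68.7373]
 [508.1841  50.3272]
 [538.316  205.1415]
 [443.7269 223.5516]]
 all ((483.17938232421875, 182.11822509765625), (248.31150817871094, 154.37869262695312), 79.9644775390625) [[385.5358  73.313 ]
 [537.5526  46.4112]
 [580.8229 290.9235]
 [428.8062 317.8253]]
```

```bash
python3 - <<'E'
from h import *
np.set_printoptions(precision=4,suppress=True)
f=manip.grab_frame("scene"); g=manip.grab_frame("side")
yaw=np.radians(-43.3); ex=np.array([np.cos(yaw),np.sin(yaw)]); ey=np.array([-ex[1],ex[0]])
c0=np.array([.519,-.322])
for n,F,roi in(("scene",f,(350,250,490,360)),("side",g,(335,265,480,385))):
    C=cloud(F); m=np.zeros((480,640),bool);u0,v0,u1,v1=roi;m[v0:v1,u0:u1]=1
    P=C[m&(C[...,2]>.066)&(C[...,2]<.08)]
    q=P[:,:2]-c0; a=q@ex;b=q@ey
    print(n,"x",np.percentile(a,[.5,2,50,98,99.5]),"y",np.percentile(b,[.5,2,50,98,99.5]))
    r=cv2.minAreaRect((P[:,:2]*1000).astype(np.float32)); print(r)
    H=C[m&(C[...,2]>.111)&(C[...,2]<.124)]; q=H[:,:2]-c0;a=q@ex;b=q@ey; k=a<-.05
    print(" bar x",np.percentile(a[k],[5,50,95]),"y",np.percentile(b[k],[1,50,99]))
crop(f,"bin",225,180,305,255,8)
# marks
E
```

```text
scene x [-0.1038 -0.1017 -0.004   0.1105  0.1144] y [-0.1168 -0.1086 -0.0107  0.0952  0.0993]
((528.6707763671875, -314.1017761230469), (277.0538635253906, 230.64649963378906), 47.740478515625)
 bar x [-0.0871 -0.0824 -0.0765] y [-0.0534 -0.0121  0.038 ]
side x [-0.0998 -0.0967  0.0025  0.1136  0.117 ] y [-0.1164 -0.108  -0.0142  0.0945  0.0985]
((517.8677368164062, -337.6070861816406), (225.77793884277344, 223.88455200195312), 47.00089645385742)
 bar x [-0.0841 -0.0786 -0.0737] y [-0.0507 -0.0114  0.0378]
```

View pics/bin.png

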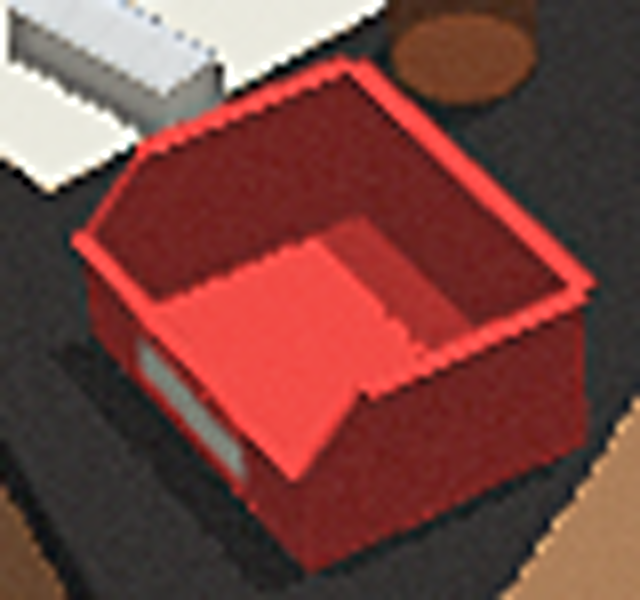

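```bash
python3 - <<'E'
from h import *
np.set_printoptions(precision=4,suppress=True)
f=manip.grab_frame("scene"); g=manip.grab_frame("side")
s=lambda u,v:(225+u/8,180+v/8)
B=[onz(f,*s(355,65),.07),onz(f,*s(590,285),.07),onz(f,*s(80,240),.046),onz(f,*s(300,475),.046)]
for b in B: print(b)
print("bin c",np.mean(B,0)); 
yaw=np.radians(-43.3); ex=np.array([np.cos(yaw),np.sin(yaw),0]); ey=np.array([-ex[1],ex[0],0]); ez=np.array([0,0,1.])
T=np.array([.519,-.322,0])+.0065*ex-.007*ey
H=T+.109*ex; H[2]=.074
print("table",T,"hinge",H,"handle",H-.192*ex+[0,0,.0405])
def plane(F,u,v,y):
    d=ray(F,u,v);o=np.array(F["xyz"]);t=(y-(o-T)@ey)/(d@ey);return o+t*d
for n,F,ps in(("scene",f,[(427.4,318.6),(350+315/5,250+417/5),(350+610/5,250+430/5)]),("side",g,[(398.6,334.2),(330+275/5,260+440/5),(330+605/5,260+535/5)])):
    for y,(u,v),l in zip((-.117,-.108,-.115),ps,("green","red","pivot")):
        p=plane(F,u,v,y); x=(p-H)@ex; z=p[2]-H[2]; print(n,l,x,z,"r",np.hypot(x,z),"ang",np.arctan2(z,-x))
E
```

```text
[0.5216 0.2035 0.07  ]
[0.5061 0.0617 0.07  ]
[0.4108 0.2164 0.046 ]
[0.3941 0.0754 0.046 ]
bin c [0.4581 0.1393 0.058 ]
table [ 0.5189 -0.3316  0.    ] hinge [ 0.5983 -0.4063  0.074 ] handle [ 0.4585 -0.2746  0.1145]
scene green -0.10826590401199032 0.06723572796723716 r 0.127444690304531 ang 0.5557350800559705
scene red -0.1295915060717024 0.005658986741706798 r 0.1297150052109427 ang 0.04364015831386989
scene pivot -0.006343364748836357 0.008665251322777692 r 0.010738941140712164 ang 0.9388849808363633
side green -0.1066091502624683 0.06718814977453076 r 0.1260149133627061 ang 0.5623504708239436
side red -0.1265262965292127 0.008038012298596423 r 0.12678136044036856 ang 0.06344313558842495
side pivot -0.003352850561084569 0.00900234962757758 r 0.009606451254345243 ang 1.21427041817293
```

```bash
cat >> h.py <<'E'
def go(p,az,tilt=0):
    """print shift/turn in tool frame from current pose; tool x at azimuth az (deg), tool down"""
    s=manip.state(); A=rot(s["tool_rot"]); d=A.inv().apply(np.array(p)-s["tool_pos"])
    a=np.radians(az); x=np.array([np.cos(a),np.sin(a),0]); z=np.array([0,0,-1.]); B=R.from_matrix(np.stack([x,np.cross(z,x),z],1))
    w=(A.inv()*B).as_rotvec()
    print("t",round(s["time"],2),"at",s["tool_pos"].round(4),"F",s["contact_force"].round(2),"w",round(s["gripper_width"],3),"j",s["joint_pos"].round(2))
    print("d",d.round(4),"n",round(np.linalg.norm(d)/.0625,1),"turn",w.round(4),"n",round(np.degrees(np.linalg.norm(w))/10.7,1))
E
python3 - <<'E'
from h import *
f=manip.grab_frame("side"); C=cloud(f)
for lo in (.12,.2,.3):
  m=(C[...,2]>lo)&(C[...,1]>-.25)&(C[...,1]<.6)&(C[...,0]>.28)
  print(lo, np.percentile(C[m][:,0],[0.5,2]))
go([.45,-.1,.30],-43.3); go([.505,-.3665,.23],-43.3)
E
```

```text
0.12 [0.28928436 0.58804319]
0.2 [0.2840839  0.64278518]
0.3 [0.28191068 0.29026471]
t 0.6 at [0.2473 0.574  0.2314] F [-0.11 -0.25 -0.27] w 0.998 j [ 1.05  0.05  1.61 -0.    1.48 -0.12]
d [-0.5388  0.4528 -0.0687] n 11.3 turn [-0.0000e+00 -1.0000e-04  1.9197e+00] n 10.3
t 0.6 at [0.2473 0.574  0.2314] F [-0.11 -0.25 -0.27] w 0.998 j [ 1.05  0.05  1.61 -0.    1.48 -0.12]
d [-0.7618  0.6088  0.0013] n 15.6 turn [-0.0000e+00 -1.0000e-04  1.9197e+00] n 10.3
```

```bash
python3 -m handwheel '[{"dx":-0.045,"dy":0.04,"dz":-0.014,"az":0.17},{"dx":-0.09,"dy":0.08,"dz":-0.03,"az":0.35},{"dx":-0.14,"dy":0.12,"dz":-0.045,"az":0.52},{"dx":-0.185,"dy":0.155,"dz":-0.06,"az":0.7},{"dx":-0.23,"dy":0.195,"dz":-0.07,"az":0.87}]' 0; python3 - <<'E'
from h import *
go([.45,-.1,.30],-43.3)
E
```

```text
t 0.6 at [0.2473 0.574  0.2314] F [-0.11 -0.25 -0.27] w 0.998 j [ 1.05  0.05  1.61 -0.    1.48 -0.12]
d [-0.5388  0.4528 -0.0687] n 11.3 turn [-0.0000e+00 -1.0000e-04  1.9197e+00] n 10.3invalid input at $[0]: expected keys dx, dy, dz, ax, ay, az
```

```bash
python3 -m handwheel '[{"dx":-0.045,"dy":0.04,"dz":-0.014,"ax":0,"ay":0,"az":0.17},{"dx":-0.09,"dy":0.08,"dz":-0.03,"ax":0,"ay":0,"az":0.35},{"dx":-0.14,"dy":0.12,"dz":-0.045,"ax":0,"ay":0,"az":0.52},{"dx":-0.185,"dy":0.155,"dz":-0.06,"ax":0,"ay":0,"az":0.7},{"dx":-0.23,"dy":0.195,"dz":-0.07,"ax":0,"ay":0,"az":0.87}]' 0; python3 - <<'E'
from h import *
go([.45,-.1,.30],-43.3)
E
```

```text
time: 1.23
tool_pos: [0.3356, 0.284, 0.3026]
tool_rot: [-0.0, 0.99, 0.144, 0.001]
contact_force: [1.4, 0.2, -0.4]
gripper_width: 1.0
t 1.23 at [0.3356 0.284  0.3026] F [ 1.37  0.19 -0.38] w 1.0 j [ 0.53 -0.44  1.93 -0.    1.66  0.24]
d [1.000e-04 4.007e-01 2.400e-03] n 6.4 turn [-0.0015 -0.0019  1.0448] n 5.6
```

```bash
python3 -m handwheel '[{"dx":0,"dy":0.06,"dz":0,"ax":0,"ay":0,"az":0.17},{"dx":0,"dy":0.12,"dz":0,"ax":0,"ay":0,"az":0.35},{"dx":0,"dy":0.18,"dz":0,"ax":0,"ay":0,"az":0.52},{"dx":0,"dy":0.24,"dz":0,"ax":0,"ay":0,"az":0.7},{"dx":0,"dy":0.3,"dz":0,"ax":0,"ay":0,"az":0.87}]'; python3 - <<'E'
from h import *
go([.505,-.3665,.23],-43.3)
E
```

```text
time: 1.85
tool_pos: [0.4225, -0.0035, 0.3018]
tool_rot: [-0.0, 0.958, -0.287, 0.001]
contact_force: [2.0, 0.4, -0.1]
gripper_width: 0.998
t 1.85 at [ 0.4225 -0.0035  0.3018] F [ 2.01  0.44 -0.12] w 0.998 j [-0.19 -0.49  1.96  0.    1.67  0.4 ]
d [0.2683 0.2579 0.0719] n 6.1 turn [-0.001  -0.0014  0.1738] n 0.9
```

```bash
python3 -m handwheel '[{"dx":0.042,"dy":0.04,"dz":0,"ax":0,"ay":0,"az":0.17},{"dx":0.084,"dy":0.08,"dz":0,"ax":0,"ay":0,"az":0.17},{"dx":0.125,"dy":0.12,"dz":0,"ax":0,"ay":0,"az":0.17},{"dx":0.165,"dy":0.16,"dz":0.0,"ax":0,"ay":0,"az":0.17},{"dx":0.205,"dy":0.195,"dz":0.0,"ax":0,"ay":0,"az":0.17}]'; python3 - <<'E'
from h import *
go([.505,-.3665,.23],-43.3)
f=manip.grab_frame("wrist"); cv2.imwrite("pics/c_wrist.png",f["image"])
E
```

```text
time: 2.48
tool_pos: [0.4881, -0.2789, 0.3016]
tool_rot: [0.0, 0.931, -0.365, 0.0]
contact_force: [-0.0, 0.6, 0.4]
gripper_width: 0.997
t 2.48 at [ 0.4881 -0.2789  0.3016] F [-0.02  0.65  0.43] w 0.997 j [-0.65 -0.13  1.67  0.    1.6   0.1 ]
d [0.0719 0.0528 0.0716] n 1.8 turn [-0.0003 -0.0007  0.0088] n 0.0
```

View pics/c_wrist.png

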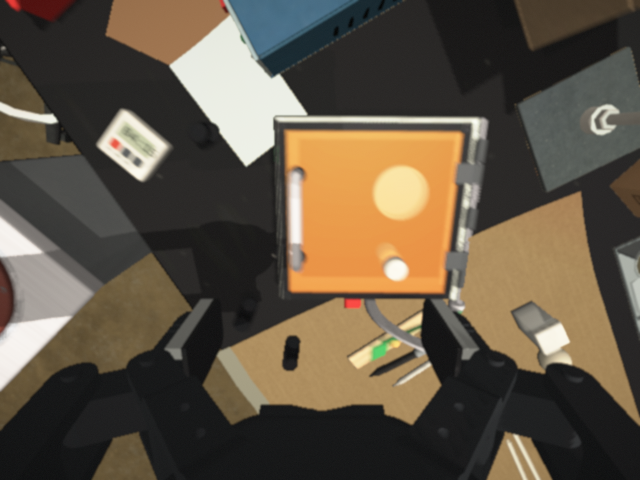

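```bash
python3 - <<'E'
from h import *
np.set_printoptions(precision=4,suppress=True)
f=manip.grab_frame("wrist"); C=cloud(f)
print("cap",onz(f,396,269,.1325),pt(f,396,269))
a,b=onz(f,294,172,.1205),onz(f,293,258,.1205); print("bar",a,b,np.degrees(np.arctan2(*(a-b)[1::-1])),(a+b)/2, pt(f,294,200),pt(f,293,240))
m=np.zeros((480,640),bool); m[160:270,280:310]=1; m&=(C[...,2]>.114)&(C[...,2]<.126); P=C[m];c=P.mean(0);w=np.linalg.svd(P-c)[2][0];print("bar depth",c,w,np.degrees(np.arctan2(w[1],w[0])),((P-c)@w).min(),((P-c)@w).max(),len(P))
for u,v in((275,117),(488,118),(280,299)): print(u,v,onz(f,u,v,.07))
h=cv2.cvtColor(f["image"],cv2.COLOR_BGR2HSV); mm=cv2.inRange(h,(5,150,150),(22,255,255)); mm[:110]=0;mm[:,:270]=0;mm[300:]=0;mm[:,480:]=0
P=C[mm>0]; P=P[(P[:,2]>.07)&(P[:,2]<.083)];r=cv2.minAreaRect((P[:,:2]*1000).astype(np.float32));print(r)
go([.505,-.3665,.23],-43.3)
E
```

```text
cap [ 0.5078 -0.3731  0.1325] [ 0.5078 -0.3731  0.1325]
bar [ 0.4989 -0.238   0.1205] [ 0.4383 -0.2984  0.1205] 44.90537373554607 [ 0.4686 -0.2682  0.1205] [ 0.4719 -0.2608  0.075 ] [ 0.4508 -0.2853  0.1176]
bar depth [ 0.4631 -0.2664  0.1184] [-0.6845 -0.729   0.0045] -133.1978735253441 -0.043756038744787264 0.04923318188360202 1060
275 117 [ 0.5172 -0.1861  0.07  ]
488 118 [ 0.6773 -0.3369  0.07  ]
280 299 [ 0.3735 -0.3364  0.07  ]
((513.4479370117188, -328.6199645996094), (197.43301391601562, 183.4644775390625), 46.805458068847656)
t 2.58 at [ 0.488  -0.2808  0.3002] F [-0.37 -0.6  -1.13] w 1.001 j [-0.65 -0.13  1.67 -0.    1.6   0.1 ]
d [0.0709 0.051  0.0702] n 1.8 turn [0.0011 0.0009 0.0051] n 0.0
```

```bash
python3 -m handwheel '[{"dx":0.035,"dy":0.025,"dz":0,"ax":0,"ay":0,"az":0},{"dx":0.073,"dy":0.053,"dz":0.0,"ax":0,"ay":0,"az":0.005},{"dx":0.073,"dy":0.053,"dz":0.05,"ax":0,"ay":0,"az":0.005},{"dx":0.073,"dy":0.053,"dz":0.1,"ax":0,"ay":0,"az":0.005},{"dx":0.073,"dy":0.053,"dz":0.1,"ax":0,"ay":0,"az":0.005}]'; python3 - <<'E'
from h import *
go([.506,-.369,.098],-43.3)
f=manip.grab_frame("wrist"); cv2.imwrite("pics/d_wrist.png",f["image"])
E
```

```text
time: 3.2
tool_pos: [0.5033, -0.3625, 0.1959]
tool_rot: [-0.002, 0.93, -0.367, -0.005]
contact_force: [0.6, -0.3, -0.1]
gripper_width: 1.002
t 3.2 at [ 0.5033 -0.3625  0.1959] F [ 0.58 -0.3  -0.12] w 1.002 j [-0.74  0.07  1.65  0.    1.43  0.01]
d [0.0074 0.003  0.0978] n 1.6 turn [-0.0001  0.0104  0.0051] n 0.1
```

View pics/d_wrist.png

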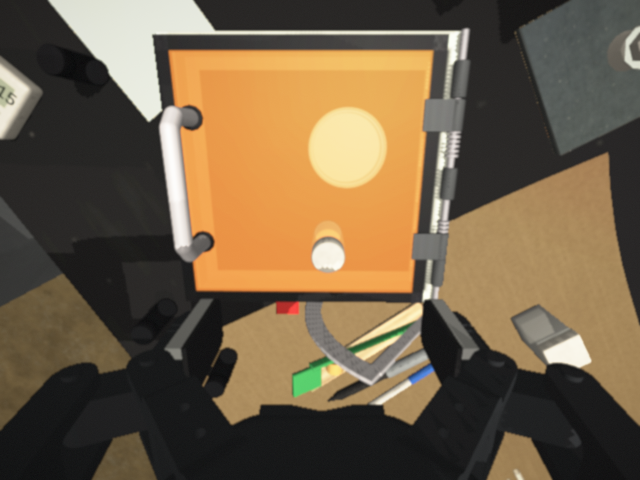

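```bash
python3 - <<'E'
from h import *
np.set_printoptions(precision=4,suppress=True)
f=manip.grab_frame("wrist")
p=manip.state()["tool_pos"]; print(proj(f,p),p,f["xyz"]); print("cap",onz(f,328,249,.1325),pt(f,328,249)); go([.506,-.369,.098],-43.3)
g=manip.grab_frame("side"); cv2.imwrite("pics/d_side.png",g["image"][220:420,280:520].repeat(3,0).repeat(3,1)); print("side cap",onz(g,330+405/5,260+232/5,.1325))
E
```

```text
(np.float64(322.4322763042973), np.float64(306.5126892856533)) [ 0.5061 -0.365   0.2027] [ 0.5576 -0.3097  0.3423]
cap [ 0.5113 -0.3647  0.1325] [ 0.5116 -0.3644  0.1339]
t 3.3 at [ 0.5061 -0.365   0.2027] F [ 0.06 -0.32  0.62] w 0.997 j [-0.74  0.07  1.64  0.    1.43  0.01]
d [0.0026 0.003  0.1047] n 1.7 turn [-0.0001 -0.001   0.0052] n 0.0
side cap [ 0.506  -0.3674  0.1325]
```

View pics/d_side.png

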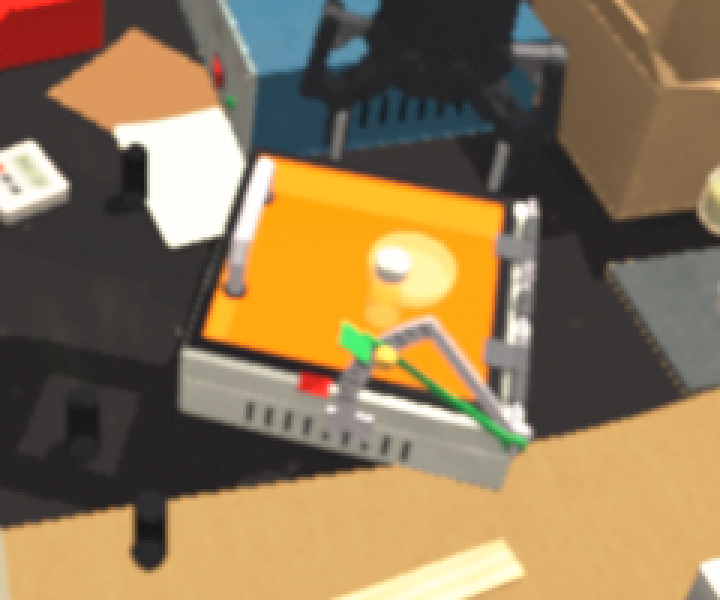

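```bash
python3 -m handwheel '[{"dx":0.002,"dy":0,"dz":0.05,"ax":0,"ay":0,"az":0},{"dx":0.002,"dy":0.0,"dz":0.09,"ax":0,"ay":0,"az":0.005},{"dx":0.002,"dy":0,"dz":0.105,"ax":0,"ay":0,"az":0.005},{"dx":0.002,"dy":0,"dz":0.105,"ax":0,"ay":0,"az":0.005},{"dx":0.002,"dy":0,"dz":0.105,"ax":0,"ay":0,"az":0.005}]'; python3 - <<'E'
from h import *
go([.508,-.366,.098],-43.3)
f=manip.grab_frame("wrist"); cv2.imwrite("pics/e_wrist.png",f["image"])
E
```

```text
time: 3.98
tool_pos: [0.5086, -0.3678, 0.0995]
tool_rot: [0.001, 0.929, -0.369, 0.002]
contact_force: [0.3, 0.2, 0.3]
gripper_width: 0.996
t 3.98 at [ 0.5086 -0.3678  0.0995] F [0.31 0.22 0.27] w 0.996 j [-0.74  0.17  1.72  0.    1.25  0.01]
d [-0.0017 -0.0009  0.0015] n 0.0 turn [-0.0001 -0.0048 -0.0001] n 0.0
```

View pics/e_wrist.png

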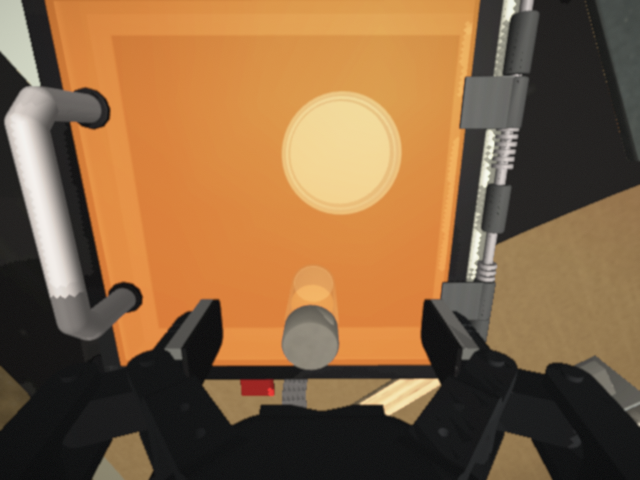

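```bash
python3 -m handwheel '[{"dx":-0.005,"dy":0,"dz":0,"ax":0,"ay":0,"az":0},{"dx":-0.005,"dy":0.0,"dz":0,"ax":0,"ay":0,"az":0}]' && python3 -m handwheel '[{"dx":0,"dy":0,"dz":0,"ax":0,"ay":0,"az":0},{"dx":0,"dy":0.0,"dz":0,"ax":0,"ay":0,"az":0},{"dx":0,"dy":0.0,"dz":0,"ax":0,"ay":0,"az":0},{"dx":0,"dy":0.0,"dz":0,"ax":0,"ay":0,"az":0},{"dx":0,"dy":0.0,"dz":0,"ax":0,"ay":0,"az":0}]' 255; python3 - <<'E'
from h import *
go([.508,-.366,.098],-43.3)
f=manip.grab_frame("wrist"); cv2.imwrite("pics/f_wrist.png",f["image"])
E
```

```text
time: 4.28
tool_pos: [0.5035, -0.3631, 0.0971]
tool_rot: [0.0, 0.929, -0.369, 0.0]
contact_force: [0.4, -0.4, 0.7]
gripper_width: 0.996
time: 4.9
tool_pos: [0.5035, -0.3632, 0.0964]
tool_rot: [0.0, 0.929, -0.369, 0.0]
contact_force: [-0.6, 0.9, 2.0]
gripper_width: 0.25
t 4.9 at [ 0.5035 -0.3632  0.0964] F [-0.65  0.93  1.96] w 0.25 j [-0.74  0.16  1.73 -0.    1.25  0.01]
d [ 0.0052 -0.001  -0.0016] n 0.1 turn [ 0.     -0.0001 -0.0003] n 0.0
```

View pics/f_wrist.png

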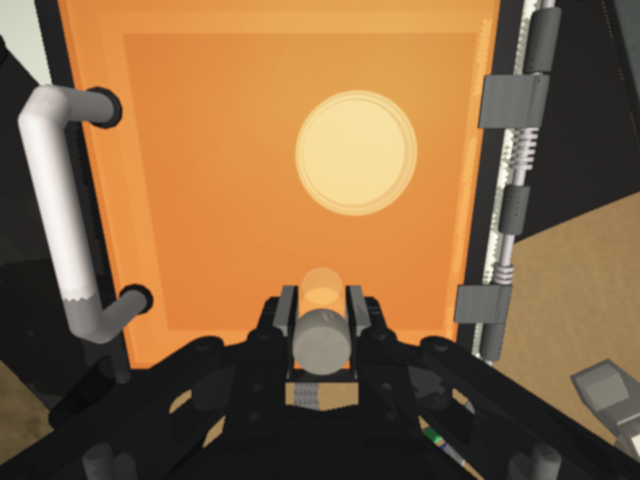

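```bash
python3 -m handwheel '[{"dx":0,"dy":0,"dz":-0.04,"ax":0,"ay":0,"az":0},{"dx":0,"dy":0.0,"dz":-0.09,"ax":0,"ay":0,"az":0},{"dx":0,"dy":0.0,"dz":-0.14,"ax":0,"ay":0,"az":0},{"dx":-0.02,"dy":-0.02,"dz":-0.16,"ax":0,"ay":0,"az":0},{"dx":-0.06,"dy":-0.055,"dz":-0.16,"ax":0,"ay":0,"az":0}]'; python3 - <<'E'
from h import *
go([.459,.139,.25],-43.3)
f=manip.grab_frame("side"); cv2.imwrite("pics/g_side.png",f["image"])
E
```

```text
time: 5.58
tool_pos: [0.4985, -0.2829, 0.2594]
tool_rot: [0.001, 0.929, -0.37, 0.003]
contact_force: [-0.1, 0.9, 0.0]
gripper_width: 0.251
t 5.58 at [ 0.4985 -0.2829  0.2594] F [-0.05  0.94  0.05] w 0.251 j [-0.65 -0.09  1.71  0.    1.52  0.11]
d [-0.3189 -0.2791  0.0079] n 6.8 turn [-0.0006 -0.0054 -0.0026] n 0.0
```

View pics/g_side.png

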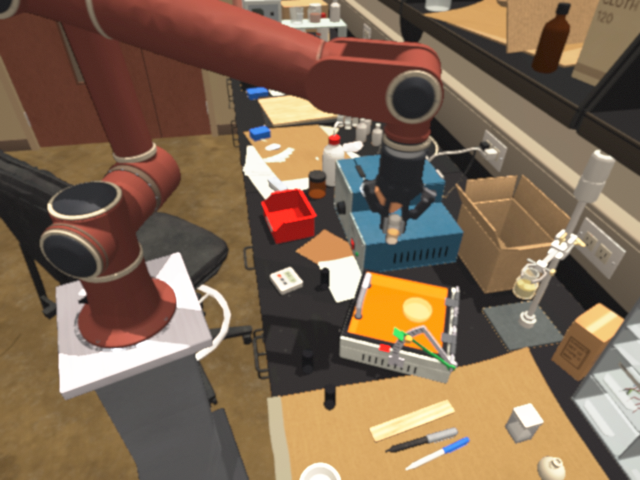

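```bash
python3 -m handwheel '[{"dx":-0.05,"dy":-0.035,"dz":0,"ax":0,"ay":0,"az":0},{"dx":-0.09,"dy":-0.065,"dz":0,"ax":0,"ay":0,"az":0},{"dx":-0.13,"dy":-0.1,"dz":0,"ax":0,"ay":0,"az":0},{"dx":-0.175,"dy":-0.14,"dz":0,"ax":0,"ay":0,"az":0},{"dx":-0.22,"dy":-0.18,"dz":0,"ax":0,"ay":0,"az":0}]'; python3 - <<'E'
from h import *
go([.459,.139,.25],-43.3)
f=manip.grab_frame("wrist"); cv2.imwrite("pics/h_wrist.png",f["image"])
E
```

```text
time: 6.25
tool_pos: [0.4604, 0.0016, 0.2561]
tool_rot: [-0.0, 0.929, -0.369, 0.0]
contact_force: [0.8, -0.5, -0.0]
gripper_width: 0.252
t 6.25 at [0.4604 0.0016 0.2561] F [ 0.83 -0.45 -0.02] w 0.252 j [-0.16 -0.37  1.95  0.    1.56  0.6 ]
d [-0.0954 -0.099   0.0061] n 2.2 turn [-0.0003 -0.0002 -0.0008] n 0.0
```

View pics/h_wrist.png

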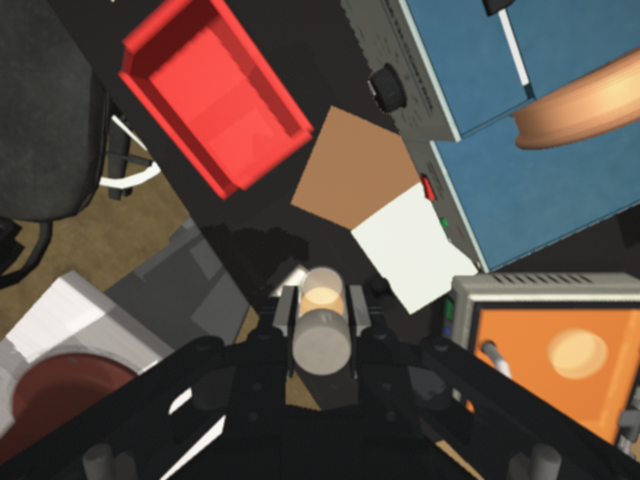

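```bash
python3 - <<'E'
from h import *
np.set_printoptions(precision=4,suppress=True)
f=manip.grab_frame("wrist")
a=onz(f,312,131,.07);b=onz(f,228,197,.046);c=onz(f,122,74,.046);print(a,b,c,(a+c)/2)
go([.459,.139,.25],-43.3)
E
```

```text
[0.5071 0.0707 0.07  ] [0.3973 0.0834 0.046 ] [0.4107 0.2311 0.046 ] [0.4589 0.1509 0.058 ]
t 6.35 at [0.4602 0.0044 0.2562] F [ 0.62  0.01 -0.27] w 0.248 j [-0.15 -0.37  1.95  0.    1.56  0.6 ]
d [-0.0924 -0.0978  0.0064] n 2.2 turn [-0.0013  0.001   0.0072] n 0.0
```

```bash
python3 -m handwheel '[{"dx":-0.04,"dy":-0.042,"dz":0,"ax":0,"ay":0,"az":0},{"dx":-0.08,"dy":-0.085,"dz":0,"ax":0,"ay":0,"az":0},{"dx":-0.095,"dy":-0.101,"dz":0.02,"ax":0,"ay":0,"az":0},{"dx":-0.095,"dy":-0.101,"dz":0.07,"ax":0,"ay":0,"az":0},{"dx":-0.095,"dy":-0.101,"dz":0.12,"ax":0,"ay":0,"az":0}]'; python3 - <<'E'
from h import *
f=manip.grab_frame("wrist"); cv2.imwrite("pics/i_wrist.png",f["image"])
go([.459,.143,.027],-43.3)
E
```

```text
time: 6.98
tool_pos: [0.4617, 0.1384, 0.1353]
tool_rot: [-0.0, 0.93, -0.369, 0.001]
contact_force: [0.7, 0.3, -0.7]
gripper_width: 0.25
t 7.03 at [0.4564 0.1374 0.1271] F [-3.49 -0.82 -4.62] w 0.25 j [ 0.14 -0.22  2.04 -0.    1.33  0.89]
d [-0.0012 -0.0068  0.1   ] n 1.6 turn [ 0.0099  0.0074 -0.0002] n 0.1
```

View pics/i_wrist.png

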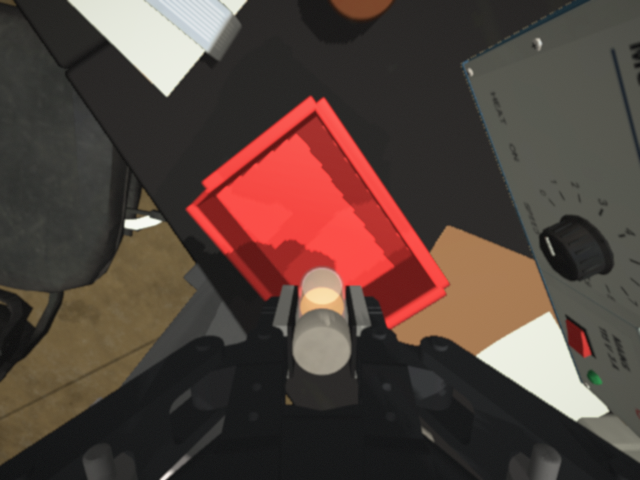

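```bash
python3 - <<'E'
from h import *
np.set_printoptions(precision=4,suppress=True)
f=manip.grab_frame("wrist")
print(onz(f,317,97,.07),onz(f,449,287,.07),onz(f,189,208,.046)); p=manip.state()["tool_pos"].copy(); p[2]=.004; print(proj(f,p))
go([.459,.143,.027],-43.3)
E
```

```text
[0.5197 0.2068 0.07  ] [0.5034 0.0671 0.07  ] [0.4111 0.2175 0.046 ]
(np.float64(321.1242985157934), np.float64(229.51004315477024))
t 7.08 at [0.4566 0.1374 0.1296] F [-0.65  0.27 -0.32] w 0.25 j [ 0.14 -0.22  2.04 -0.    1.33  0.89]
d [-0.0013 -0.0068  0.1026] n 1.6 turn [ 0.0103  0.008  -0.0005] n 0.1
```

```bash
python3 -m handwheel '[{"dx":-0.001,"dy":-0.005,"dz":0.03,"ax":0,"ay":0,"az":0},{"dx":-0.001,"dy":-0.005,"dz":0.06,"ax":0,"ay":0,"az":0},{"dx":-0.001,"dy":-0.005,"dz":0.085,"ax":0,"ay":0,"az":0},{"dx":-0.001,"dy":-0.005,"dz":0.094,"ax":0,"ay":0,"az":0},{"dx":-0.001,"dy":-0.005,"dz":0.096,"ax":0,"ay":0,"az":0}]'; python3 - <<'E'
from h import *
f=manip.grab_frame("wrist"); cv2.imwrite("pics/j_wrist.png",f["image"])
go([.459,.143,.027],-43.3)
E
```

```text
time: 7.7
tool_pos: [0.4649, 0.1427, 0.0414]
tool_rot: [-0.0, 0.929, -0.369, 0.001]
contact_force: [0.6, 0.3, -0.1]
gripper_width: 0.248
t 7.75 at [0.4649 0.1428 0.0415] F [-0.17 -0.29 -0.06] w 0.252 j [ 0.14 -0.08  2.08 -0.    1.14  0.9 ]
d [-0.0045  0.004   0.0145] n 0.3 turn [-0.0014 -0.0012 -0.0006] n 0.0
```

View pics/j_wrist.png

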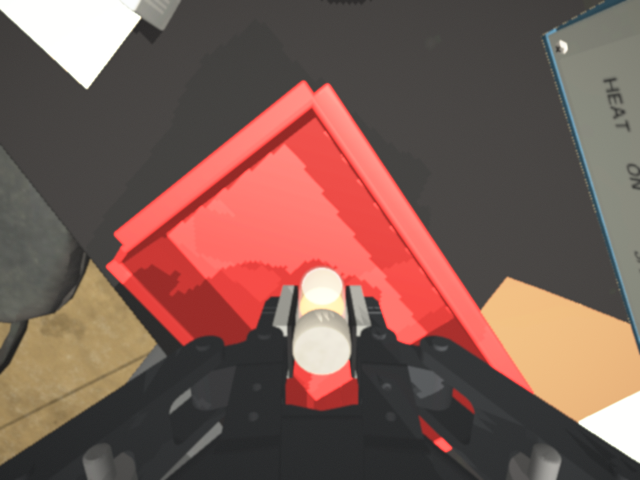

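```bash
python3 -m handwheel '[{"dx":-0.002,"dy":0.0,"dz":0.008,"ax":0,"ay":0,"az":0},{"dx":-0.004,"dy":0.0,"dz":0.014,"ax":0,"ay":0,"az":0},{"dx":-0.004,"dy":0.0,"dz":0.014,"ax":0,"ay":0,"az":0},{"dx":-0.004,"dy":0.0,"dz":0.014,"ax":0,"ay":0,"az":0}]'
```

```text
time: 8.25
tool_pos: [0.4609, 0.1457, 0.0264]
tool_rot: [-0.0, 0.929, -0.369, 0.0]
contact_force: [0.3, -0.1, -0.2]
gripper_width: 0.247
```

```bash
python3 -m handwheel '[{"dx":0,"dy":0.0,"dz":0.002,"ax":0,"ay":0,"az":0},{"dx":0,"dy":0.0,"dz":0.002,"ax":0,"ay":0,"az":0}]' && python3 -m handwheel '[{"dx":0,"dy":0.0,"dz":0,"ax":0,"ay":0,"az":0},{"dx":0,"dy":0.0,"dz":0,"ax":0,"ay":0,"az":0},{"dx":0,"dy":0.0,"dz":0,"ax":0,"ay":0,"az":0},{"dx":0,"dy":0.0,"dz":0,"ax":0,"ay":0,"az":0}]' 125; python3 - <<'E'
from h import *
f=manip.grab_frame("wrist"); cv2.imwrite("pics/k_wrist.png",f["image"])
E
```

```text
time: 8.5
tool_pos: [0.4609, 0.1456, 0.0242]
tool_rot: [0.0, 0.929, -0.369, -0.0]
contact_force: [0.9, 0.4, -0.5]
gripper_width: 0.247
time: 9.0
tool_pos: [0.4609, 0.1457, 0.0243]
tool_rot: [-0.0, 0.929, -0.369, -0.0]
contact_force: [-0.4, 0.8, 0.1]
gripper_width: 0.514
```

View pics/k_wrist.png

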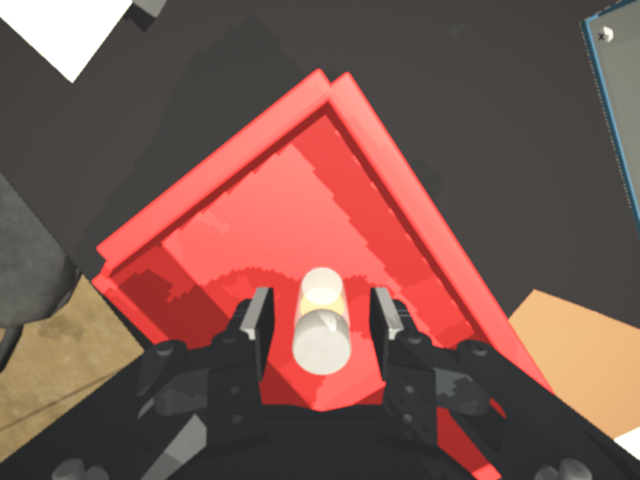

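Vial stands released at (322,320) inside the bin. Retreat straight up.

```bash
python3 -m handwheel '[{"dx":0,"dy":0.0,"dz":-0.025,"ax":0,"ay":0,"az":0},{"dx":0,"dy":0.0,"dz":-0.06,"ax":0,"ay":0,"az":0},{"dx":0,"dy":0.0,"dz":-0.11,"ax":0,"ay":0,"az":0},{"dx":0,"dy":0.0,"dz":-0.17,"ax":0,"ay":0,"az":0},{"dx":0,"dy":0.0,"dz":-0.22,"ax":0,"ay":0,"az":0}]'; python3 - <<'E'
from h import *
f=manip.grab_frame("scene"); crop(f,"l",225,180,305,255,8)
go([.4595,-.2755,.25],-43.3)
E
```

```text
time: 9.68
tool_pos: [0.461, 0.1457, 0.2469]
tool_rot: [-0.0, 0.929, -0.369, 0.001]
contact_force: [-0.1, -0.3, 1.1]
gripper_width: 0.504
t 9.72 at [0.4642 0.1462 0.2549] F [2.24 0.27 5.08] w 0.511 j [ 0.15 -0.31  1.9   0.    1.53  0.91]
d [0.2858 0.3102 0.004 ] n 6.7 turn [-0.0108 -0.0085 -0.0001] n 0.1
```

View pics/l.png

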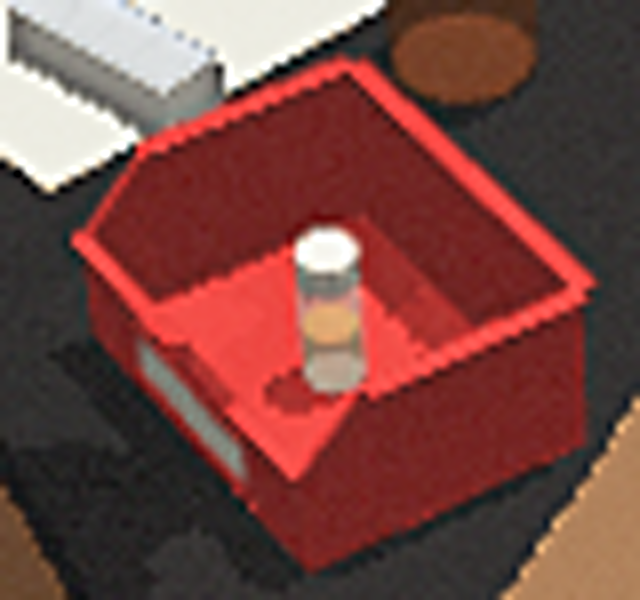

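```bash
python3 -m handwheel '[{"dx":0.04,"dy":0.045,"dz":0,"ax":0,"ay":0,"az":0},{"dx":0.08,"dy":0.09,"dz":0,"ax":0,"ay":0,"az":0},{"dx":0.12,"dy":0.135,"dz":0,"ax":0,"ay":0,"az":0},{"dx":0.16,"dy":0.175,"dz":0,"ax":0,"ay":0,"az":0},{"dx":0.2,"dy":0.215,"dz":0,"ax":0,"ay":0,"az":0}]' 90;  python3 -m handwheel '[{"dx":0.04,"dy":0.045,"dz":0,"ax":0,"ay":0,"az":0},{"dx":0.075,"dy":0.085,"dz":0,"ax":0,"ay":0,"az":0},{"dx":0.082,"dy":0.092,"dz":0,"ax":0,"ay":0,"az":0},{"dx":0.082,"dy":0.092,"dz":0,"ax":0,"ay":0,"az":0}]'; python3 - <<'E'
from h import *
f=manip.grab_frame("wrist"); cv2.imwrite("pics/m_wrist.png",f["image"])
go([.4595,-.2755,.25],-43.3)
E
```

```text
time: 10.35
tool_pos: [0.4586, -0.1498, 0.2442]
tool_rot: [-0.0, 0.929, -0.369, 0.0]
contact_force: [1.3, -0.1, 0.7]
gripper_width: 0.647
time: 10.85
tool_pos: [0.4554, -0.2711, 0.2439]
tool_rot: [-0.0, 0.929, -0.369, -0.0]
contact_force: [0.1, 0.1, 0.5]
gripper_width: 0.642
t 10.9 at [ 0.4555 -0.2703  0.244 ] F [-0.22  0.04  0.72] w 0.646 j [-0.68 -0.18  1.82  0.    1.51  0.08]
d [ 0.0064  0.001  -0.0061] n 0.1 turn [-0.0004  0.001   0.0001] n 0.0
```

View pics/m_wrist.png

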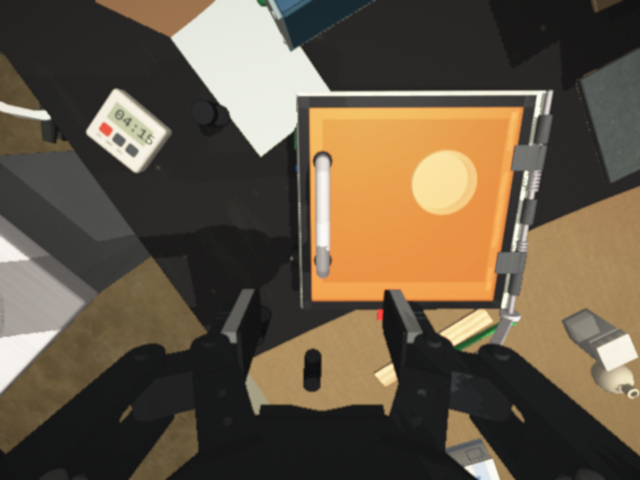

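```bash
python3 - <<'E'
from h import *
np.set_printoptions(precision=4,suppress=True)
f=manip.grab_frame("wrist"); C=cloud(f)
m=np.zeros((480,640),bool); m[165:270,310:335]=1; m&=(C[...,2]>.112)&(C[...,2]<.126); P=C[m];c=P.mean(0);w=np.linalg.svd(P-c)[2][0];print(c,np.degrees(np.arctan2(w[1],w[0])))
a,b=onz(f,323,170,.1205),onz(f,322,262,.1205);print((a+b)/2)
s=manip.state(); print("in tool xy",rot(s["tool_rot"]).inv().apply(c-s["tool_pos"]),rot(s["tool_rot"]).inv().apply((a+b)/2-s["tool_pos"]))
E
```

```text
[ 0.4646 -0.2641  0.1183] -133.60755400541976
[ 0.4645 -0.2638  0.1205]
in tool xy [ 0.0026 -0.0104  0.1258] [ 0.0023 -0.0105  0.1236]
```

```bash
python3 -m handwheel '[{"dx":0.002,"dy":-0.008,"dz":0.03,"ax":0,"ay":0,"az":0},{"dx":0.002,"dy":-0.008,"dz":0.075,"ax":0,"ay":0,"az":0},{"dx":0.002,"dy":-0.008,"dz":0.115,"ax":0,"ay":0,"az":0},{"dx":0.002,"dy":-0.008,"dz":0.14,"ax":0,"ay":0,"az":0},{"dx":0.002,"dy":-0.008,"dz":0.148,"ax":0,"ay":0,"az":0}]';python3 - <<'E'
from h import *
f=manip.grab_frame("wrist"); cv2.imwrite("pics/n_wrist.png",f["image"])
go([.4645,-.264,.0955],-43.3)
E
```

```text
time: 11.58
tool_pos: [0.4617, -0.2644, 0.0944]
tool_rot: [-0.001, 0.93, -0.368, -0.002]
contact_force: [-0.5, 0.2, -0.7]
gripper_width: 0.651
t 11.62 at [ 0.4619 -0.2648  0.0946] F [0.05 0.74 0.05] w 0.644 j [-0.66 -0.04  1.94  0.    1.24  0.09]
d [ 0.0013 -0.0024 -0.0009] n 0.0 turn [0.0001 0.0028 0.0016] n 0.0
```

View pics/n_wrist.png

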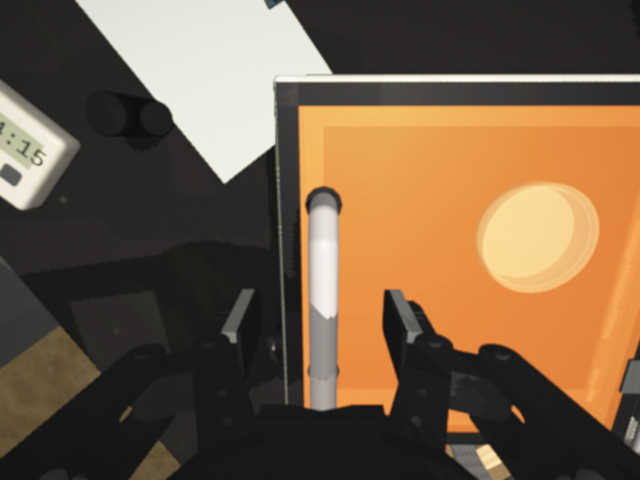

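```bash
python3 -m handwheel '[{"dx":0,"dy":0,"dz":0,"ax":0,"ay":0,"az":0},{"dx":0,"dy":0.0,"dz":0,"ax":0,"ay":0,"az":0},{"dx":0,"dy":0.0,"dz":0,"ax":0,"ay":0,"az":0},{"dx":0,"dy":0.0,"dz":0,"ax":0,"ay":0,"az":0},{"dx":0,"dy":0.0,"dz":0,"ax":0,"ay":0,"az":0}]' 255;python3 - <<'E'
from h import *
f=manip.grab_frame("wrist"); cv2.imwrite("pics/o_wrist.png",f["image"])
g=manip.grab_frame("scene"); crop(g,"o_scene",350,250,490,360,5)
print(manip.state()["contact_force"])
E
```

```text
time: 12.25
tool_pos: [0.4614, -0.2653, 0.0973]
tool_rot: [-0.001, 0.929, -0.369, -0.002]
contact_force: [-6.2, 6.0, 7.2]
gripper_width: 0.112
[-6.64323784  6.0562983   7.09260402]
```

View pics/o_wrist.png

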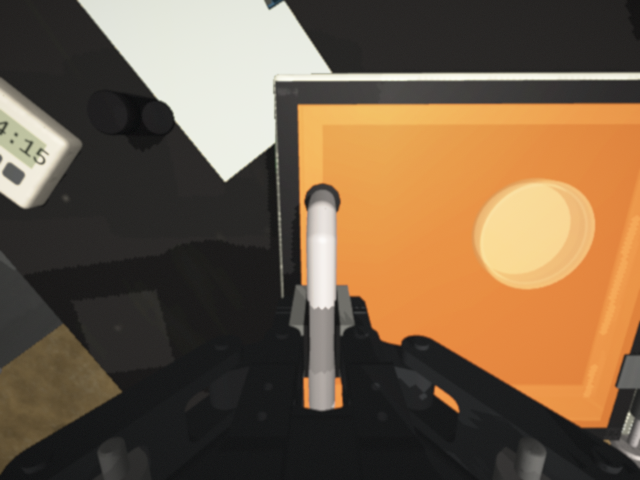

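View pics/o_scene.png

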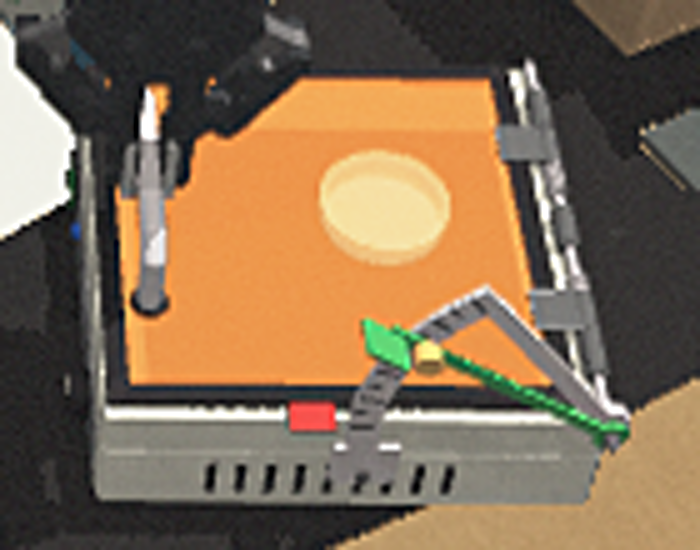

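```bash
python3 -m handwheel '[{"dx":0.004,"dy":0,"dz":-0.015,"ax":0,"ay":0,"az":0},{"dx":0.009,"dy":0.0,"dz":-0.03,"ax":0,"ay":0,"az":0},{"dx":0.015,"dy":0.0,"dz":-0.0445,"ax":0,"ay":0,"az":0},{"dx":0.0205,"dy":0.0,"dz":-0.055,"ax":0,"ay":0,"az":0},{"dx":0.0205,"dy":0.0,"dz":-0.055,"ax":0,"ay":0,"az":0}]';python3 - <<'E'
from h import *
g=manip.grab_frame("scene"); crop(g,"p_scene",350,250,490,360,5)
s=manip.state(); print(s["tool_pos"],s["contact_force"],s["gripper_width"])
E
```

```text
time: 12.98
tool_pos: [0.4751, -0.2782, 0.1516]
tool_rot: [-0.002, 0.929, -0.369, -0.005]
contact_force: [-10.2, 10.0, 3.1]
gripper_width: 0.113
[ 0.47492278 -0.27803309  0.15118779] [-9.50226846  9.28982064  2.96947802] 0.11514960431660852
```

View pics/p_scene.png

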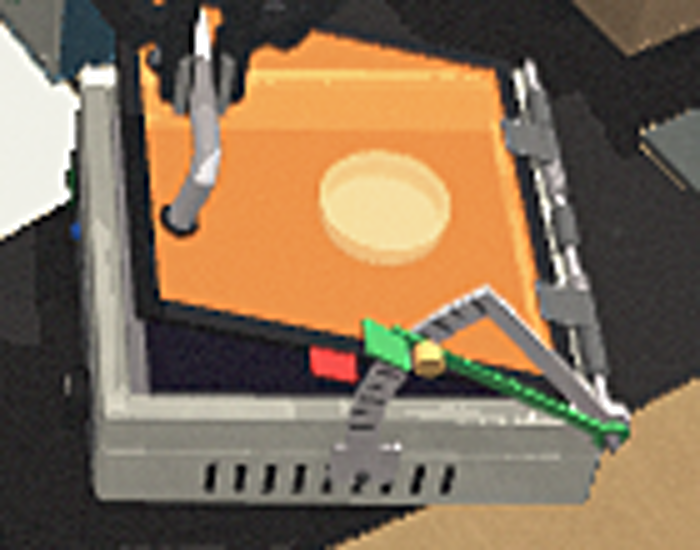

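```bash
cat > ang.py <<'E'
from h import *
def blobc(F,lo,hi,roi,amin=10):
    h=cv2.cvtColor(F["image"],cv2.COLOR_BGR2HSV); m=cv2.inRange(h,np.array(lo),np.array(hi)); k=np.zeros_like(m);u0,v0,u1,v1=roi;k[v0:v1,u0:u1]=255;m&=k
    n,l,st,c=cv2.connectedComponentsWithStats(m); i=1+np.argmax(st[1:,4]); return c[i],st[i,4]
yaw=np.radians(-43.3); ex=np.array([np.cos(yaw),np.sin(yaw),0]); ey=np.array([-ex[1],ex[0],0])
T=np.array([.519,-.322,0])+.0065*ex-.007*ey
def meas(F,u,v,y,H):
    d=ray(F,u,v);o=np.array(F["xyz"]);t=(y-(o-T)@ey)/(d@ey);p=o+t*d
    return (p-H)@ex,p[2]-H[2]
E
python3 - <<'E'
from ang import *
# scene: pixels (350+u/5,250+v/5)
g=manip.grab_frame("scene")
H=T+.109*ex; H[2]=.074
for l,u,v,y in(("red shut",312,417,-.108),("red now",333,362,-.108),("green",387,343,-.117)):
    x,z=meas(g,350+u/5,250+v/5,y,H); print(l,x,z,"raw",np.arctan2(z,-x),"z-.0057",np.arctan2(z-.0057,-x-.0036))
s=manip.grab_frame("side"); crop(s,"p_side",330,260,480,380,5)
E
```

```text
red shut -0.13086079438947448 0.0056309311211821395 raw 0.04300340403232913 z-.0057 -0.0005427348805069514
red now -0.1264043739984831 0.043046454394451275 raw 0.32822749676268026 z-.0057 0.29522626072372116
green -0.10826590401199032 0.06723572796723716 raw 0.5557350800559705 z-.0057 0.5314936960989955
```

View pics/p_side.png

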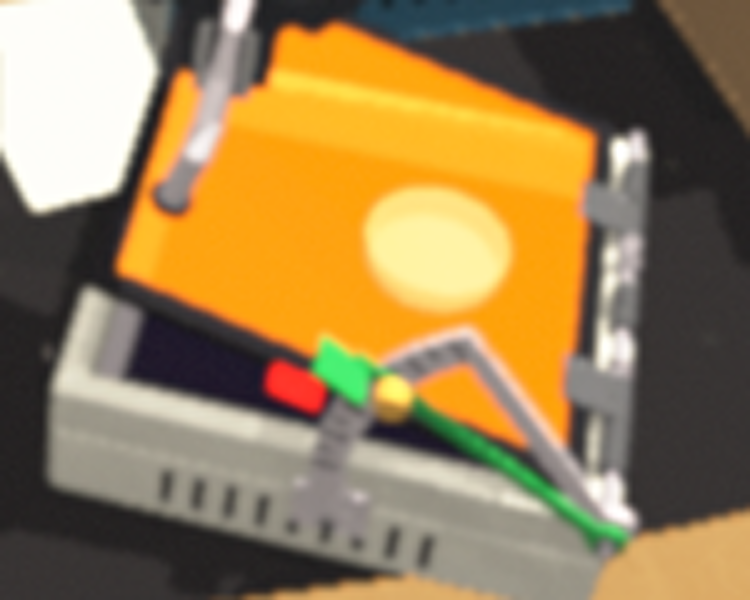

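```bash
python3 - <<'E'
from ang import *
np.set_printoptions(precision=4,suppress=True)
f=manip.grab_frame("scene");g=manip.grab_frame("side")
def tri(a,b):
    A=[];y=[]
    M=np.zeros((3,3));r=np.zeros(3)
    for F,(u,v) in((f,a),(g,b)):
        d=ray(F,u,v);d/=np.linalg.norm(d);Q=np.eye(3)-np.outer(d,d);M+=Q;r+=Q@np.array(F["xyz"])
    p=np.linalg.solve(M,r);H=T+.109*ex;H[2]=.074;return (p-H)@ex,(p-T)@ey,p[2]-.074
S=lambda u,v:(350+u/5,250+v/5); D=lambda u,v:(330+u/5,260+v/5)
C=cloud(f);C2=cloud(g)
def show(l,a,b):
    print(l,"tri",np.array(tri(a,b)),end=" ")
    for c,(u,v) in((C,a),(C2,b)):
        P=c[int(v)-1:int(v)+2,int(u)-1:int(u)+2].reshape(-1,3);p=np.median(P,0);print("depth",(p-T)@ex-.109,(p-T)@ey,p[2]-.074,end=" ")
    print()
show("green",S(387,343),D(343,371)); show("red",S(333,362),D(296,387)); show("pivot",S(610,430),D(605,535))
E
```

```text
green tri [-0.1066 -0.1112  0.0602] depth -0.11020364294482365 -0.12006470479357932 0.0716633983787169 depth -0.10760034691959101 -0.1205939542229288 0.07259606439369366 
red tri [-0.1226 -0.0936  0.0243] depth -0.12620984242990463 -0.1019514577266955 0.03495515715437188 depth -0.12289259816523204 -0.10232990635416166 0.035825400730036996 
pivot tri [-0.0007 -0.1015 -0.0088] depth -0.0054263800759353775 -0.11240564184239371 0.0033760705190992307 depth -0.0029229911805952052 -0.11233325096734245 0.00564119222600519
```

```bash
python3 -m handwheel '[{"dx":0.005,"dy":0,"dz":-0.0085,"ax":0,"ay":0,"az":0},{"dx":0.01,"dy":0.0,"dz":-0.0165,"ax":0,"ay":0,"az":0},{"dx":0.016,"dy":0.0,"dz":-0.0245,"ax":0,"ay":0,"az":0},{"dx":0.0215,"dy":0.0,"dz":-0.032,"ax":0,"ay":0,"az":0},{"dx":0.0215,"dy":0.0,"dz":-0.032,"ax":0,"ay":0,"az":0}]';python3 - <<'E'
from ang import *
np.set_printoptions(precision=4,suppress=True)
g=manip.grab_frame("scene"); crop(g,"q_scene",380,280,480,355,8); s=manip.grab_frame("side");crop(s,"q_side",360,300,460,375,8)
st=manip.state(); print(st["tool_pos"],st["contact_force"],st["gripper_width"])
import math
print("theta est", math.asin((.0405+st["tool_pos"][2]-.0965)/.1962)-.2079)
E
```

```text
time: 13.85
tool_pos: [0.4906, -0.2928, 0.1847]
tool_rot: [-0.002, 0.929, -0.369, -0.005]
contact_force: [-13.8, 11.9, 8.9]
gripper_width: 0.111
[ 0.4904 -0.2926  0.1844] [-12.6609  11.2284   8.4219] 0.11642121791157425
theta est 0.5053095278826707
```

View pics/q_scene.png

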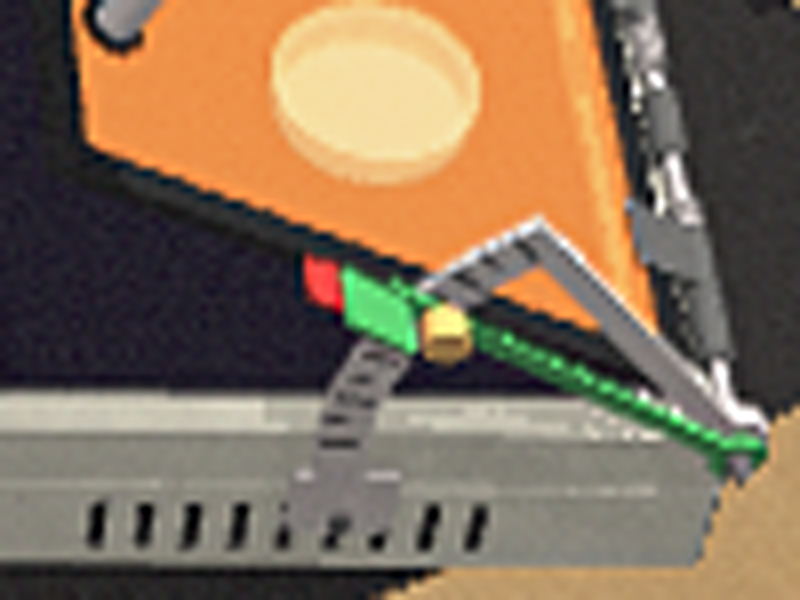

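View pics/q_side.png

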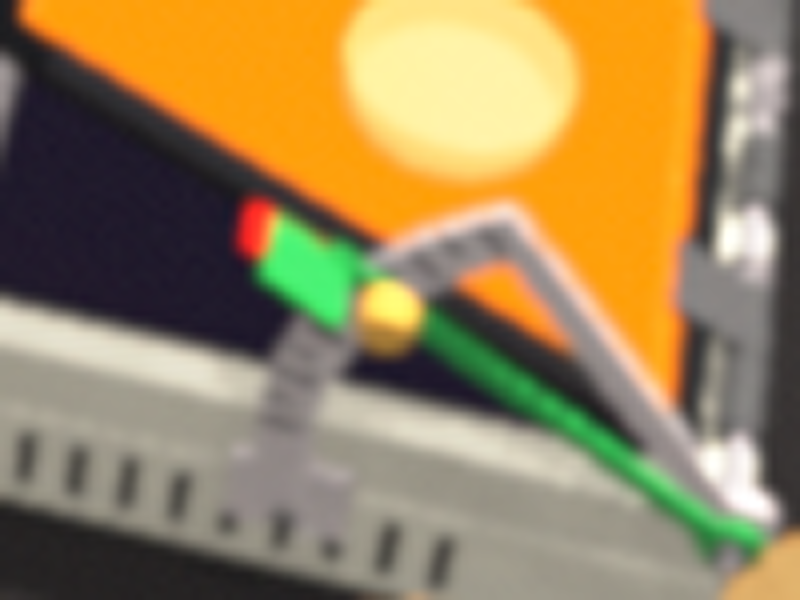

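```bash
python3 -m handwheel '[{"dx":0.004,"dy":0,"dz":-0.005,"ax":0,"ay":0,"az":0},{"dx":0.008,"dy":0.0,"dz":-0.01,"ax":0,"ay":0,"az":0},{"dx":0.008,"dy":0.0,"dz":-0.01,"ax":0,"ay":0,"az":0}]';python3 - <<'E'
from ang import *
np.set_printoptions(precision=4,suppress=True)
g=manip.grab_frame("scene"); crop(g,"r_scene",380,280,480,355,8); s=manip.grab_frame("side");crop(s,"r_side",360,300,460,375,8)
st=manip.state(); print(st["tool_pos"],st["contact_force"],st["gripper_width"])
import math
print("theta est", math.asin((.0405+st["tool_pos"][2]-.0965)/.1962)-.2079)
E
```

```text
time: 14.32
tool_pos: [0.4968, -0.2986, 0.1948]
tool_rot: [-0.002, 0.929, -0.369, -0.004]
contact_force: [-11.5, 10.7, 7.8]
gripper_width: 0.114
[ 0.4967 -0.2985  0.1946] [-12.2011  11.1118   7.7154] 0.1131567750367981
theta est 0.576769348389984
```

View pics/r_scene.png

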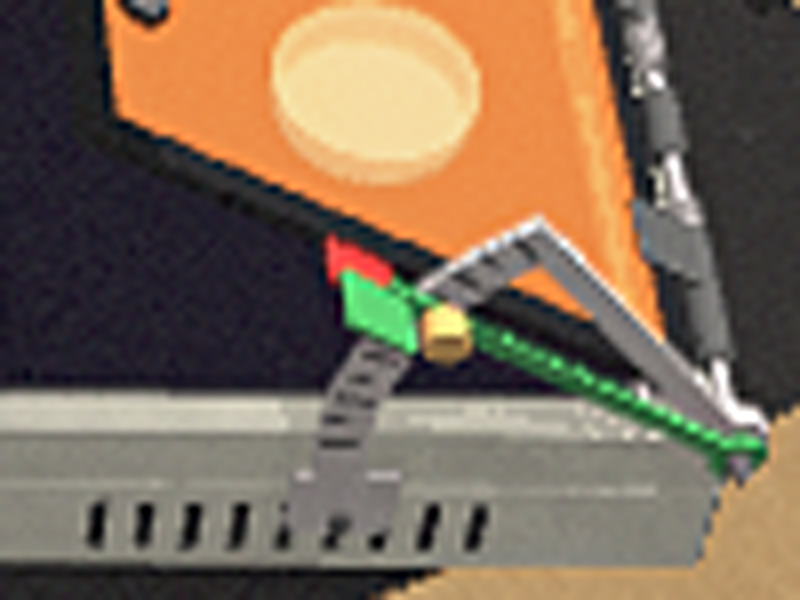

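View pics/r_side.png

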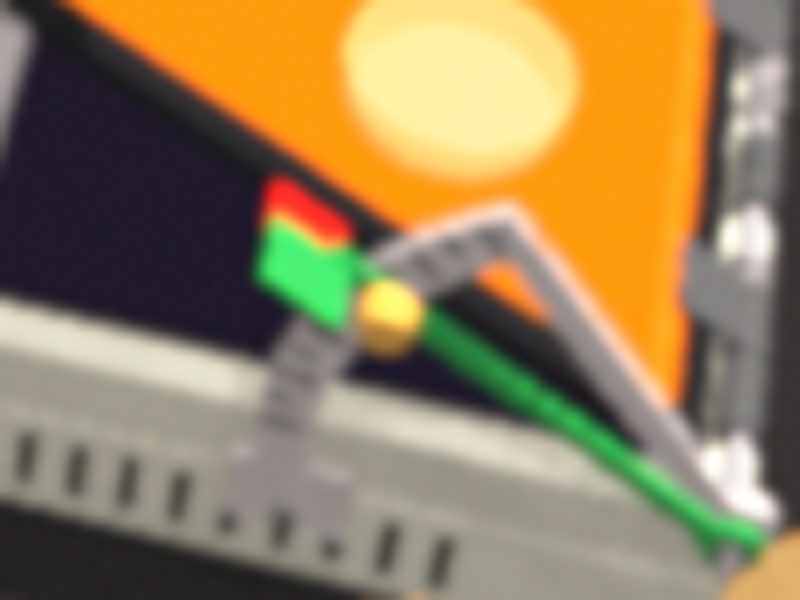

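```bash
python3 -m handwheel '[{"dx":0.0023,"dy":0,"dz":-0.0024,"ax":0,"ay":0,"az":0},{"dx":0.0043,"dy":0.0,"dz":-0.0047,"ax":0,"ay":0,"az":0},{"dx":0.0043,"dy":0.0,"dz":-0.0047,"ax":0,"ay":0,"az":0}]';python3 - <<'E'
from ang import *
np.set_printoptions(precision=4,suppress=True)
g=manip.grab_frame("scene"); crop(g,"s_scene",380,280,480,355,8); s=manip.grab_frame("side");crop(s,"s_side",360,300,460,375,8)
st=manip.state(); print(st["tool_pos"],st["contact_force"],st["gripper_width"])
import math
print("theta est", math.asin((.0405+st["tool_pos"][2]-.0965)/.1962)-.2079)
# depth based angle of green vs red
H=T+.109*ex
for n,F,roi in(("scene",g,(415,300,440,328)),("side",s,(385,318,408,345))):
    C=cloud(F)
    for l,lo,hi in(("red",(0,170,110),(4,255,255)),("green",(55,140,120),(75,255,255))):
        h=cv2.cvtColor(F["image"],cv2.COLOR_BGR2HSV); m=cv2.inRange(h,np.array(lo),np.array(hi)); k=np.zeros_like(m);u0,v0,u1,v1=roi;k[v0:v1,u0:u1]=255;m&=k
        P=C[m>0]; p=np.median(P,0); x=(p-T)@ex-.109; z=p[2]-.074; print(n,l,len(P),x,(p-T)@ey,z,"ang",np.arctan2(z,-x))
E
```

```text
time: 14.8
tool_pos: [0.4997, -0.3014, 0.1991]
tool_rot: [-0.002, 0.929, -0.369, -0.004]
contact_force: [-10.5, 11.3, 6.7]
gripper_width: 0.117
[ 0.4997 -0.3013  0.1989] [-11.2646  10.2571   7.6623] 0.11121128651400196
theta est 0.6083225159012123
scene red 33 -0.11138945875861918 -0.10115410542347625 0.07050436643291032 ang 0.5642983722822388
scene green 56 -0.11002001213862318 -0.1193698996485128 0.07087826833056916 ang 0.572308768828007
side red 46 -0.10861294504771342 -0.09880496010432378 0.07055454839856763 ang 0.5760912501416493
side green 93 -0.10810912090017116 -0.12107371761470738 0.07140543743066503 ang 0.5837171113914552
```

View pics/s_scene.png

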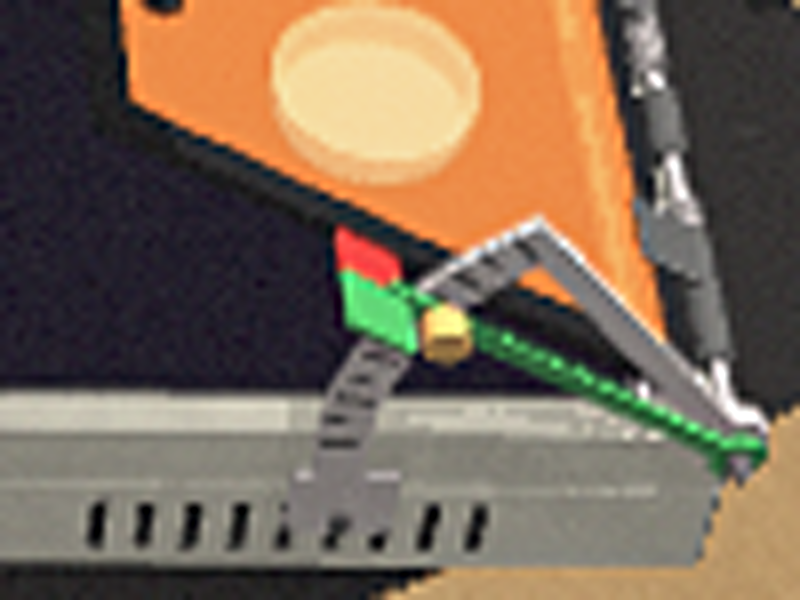

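View pics/s_side.png

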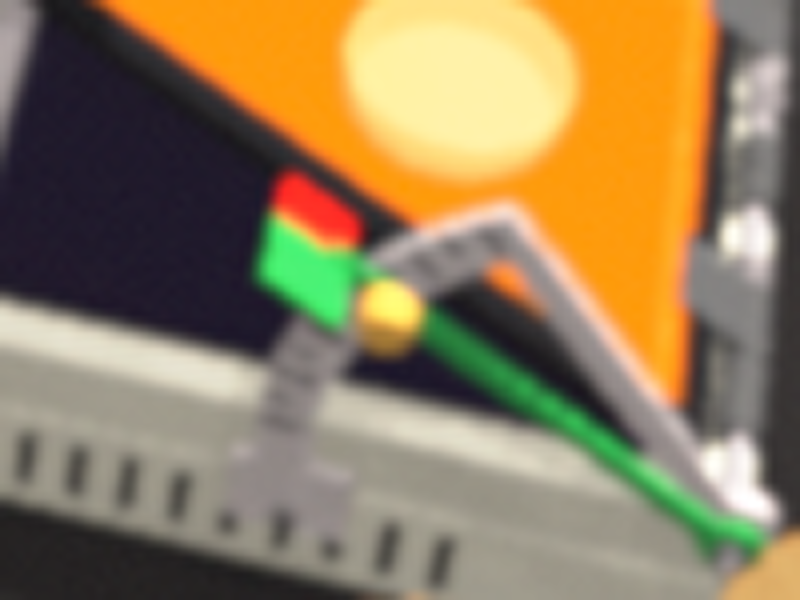

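```bash
python3 -m handwheel '[{"dx":0,"dy":0,"dz":-0.0005,"ax":0,"ay":0,"az":0},{"dx":0,"dy":0.0,"dz":-0.0005,"ax":0,"ay":0,"az":0},{"dx":0,"dy":0.0,"dz":-0.0005,"ax":0,"ay":0,"az":0},{"dx":0,"dy":0.0,"dz":-0.0005,"ax":0,"ay":0,"az":0},{"dx":0,"dy":0.0,"dz":-0.0005,"ax":0,"ay":0,"az":0}]'; python3 -m handwheel '[{"dx":0,"dy":0,"dz":0,"ax":0,"ay":0,"az":0},{"dx":0,"dy":0.0,"dz":0,"ax":0,"ay":0,"az":0},{"dx":0,"dy":0.0,"dz":0,"ax":0,"ay":0,"az":0}]';python3 - <<'E'
from ang import *
g=manip.grab_frame("scene"); cv2.imwrite("pics/z.png",g["image"]); st=manip.state(); print(st["tool_pos"],st["joint_vel"].round(3),st["contact_force"])
for n,F,roi in(("scene",g,(415,300,440,328)),):
    C=cloud(F)
    for l,lo,hi in(("red",(0,170,110),(4,255,255)),("green",(55,140,120),(75,255,255))):
        h=cv2.cvtColor(F["image"],cv2.COLOR_BGR2HSV); m=cv2.inRange(h,np.array(lo),np.array(hi)); k=np.zeros_like(m);u0,v0,u1,v1=roi;k[v0:v1,u0:u1]=255;m&=k
        p=np.median(C[m>0],0); x=(p-T)@ex-.109; z=p[2]-.074; print(l,np.arctan2(z,-x))
E
```

```text
time: 15.52
tool_pos: [0.4998, -0.3013, 0.1991]
tool_rot: [-0.002, 0.929, -0.369, -0.004]
contact_force: [-9.8, 10.0, 4.7]
gripper_width: 0.114
time: 15.9
tool_pos: [0.4997, -0.3013, 0.199]
tool_rot: [-0.002, 0.929, -0.369, -0.004]
contact_force: [-10.0, 9.8, 5.0]
gripper_width: 0.115
[ 0.49972498 -0.30131849  0.19908782] [-0.001 -0.001  0.001  0.     0.001  0.   ] [-9.92427106 10.37439147  5.12483801]
red 0.5614325077139898
green 0.5763229522095848
```

View pics/z.png

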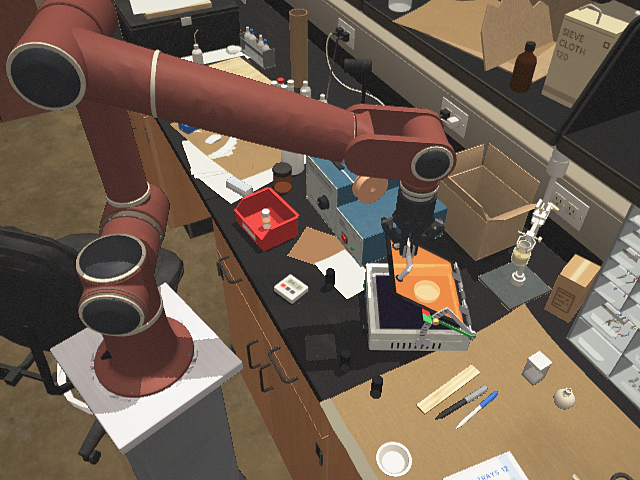

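The vial stands in the bin (266,217). The shield is up and steady, with red and green aligned at about (428,318), and nothing else has moved. I'm handing in now.

```bash
python3 -c "
from plant import manip
print(manip.job_done()); s=manip.state(); print(s['time'],s['tool_pos'],s['gripper_width'],s['contact_force'])"
```

```text
the job is handed in; nothing more can be done
None
the job is handed in; nothing more can be done
```

The job was handed in at about 16 s with the gripper still holding the shield up at the green index; no verdict came back.

- **Vial:** I lifted it off the shut shield, lowered it into the red bin and let go about 1 mm above the floor. It stands upright near the middle of the bin, which has not visibly moved.
- **Shield:** I gripped the bow handle from front and back and raised it in stages to about 0.61 rad without passing the index. It was steady at the last check, with the joints still.
- **Pointer against index:** In the last camera checks the pointer read 0.008 to 0.015 rad below the index; the limit is 0.07. In the close-up pictures the red and green edges line up.
- **Disagreement:** My first estimate of the index was 0.50 to 0.53 rad, because I assumed the wrong sideways position for the green blade. I corrected it with depth readings before the final lift.
- **Residual force:** At the end the handle was still pushing the gripper back by about 14 N horizontally, from a small error in the arc I followed. It stayed steady and was well below the force limits.

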